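Hold the round peanut brittle on the turner for the phone's picture

ROBOT

A 6-joint arm with a two-finger parallel gripper is mounted at the origin on the work surface. World frame = base frame: x ahead of the robot, y to its left, z up, the work surface at z = 0. Lengths are in m, angles in rad, forces in N, time in s.
With the tool pointing down it reaches from about 0.375 to 0.9 m from the base axis. Payload 3.1 kg.
Tool frame: the origin (TCP) lies between the finger pads; the fingertips stand 11 mm ahead of it and the grasp point (between the pads) lies 8 mm behind it; z points along the fingers, y is the line along which they close (so a half turn about z gives the same grasp; the last joint's range is limited). The gripper opens to 87 mm and grips with 3 to 60 N. Pads are 19 mm wide; open, the fingers measure 117 mm over their backs; the gripper's body (75 mm by 190 mm) begins 51 mm behind the grasp point.
Start: joints at [-1.383, 0.527, 1.433, -0, 1.181, -0.178], TCP at [0.224, -0.583, 0.234] pointing down, gripper open.
Joint ranges: [-3.08, 3.08], [-0.75, 2.2], [0.22, 2.44], [-1.43, 4.57], [0, 2.65], [-2.85, 2.85]. Speed limits (rad/s): [2.79, 2.79, 3.14, 3.14, 3.14, 3.14].

INTERFACE

Orientations are given as a unit quaternion [x, y, z, w].
In Python, from rig import robot gives the robot as it stands.
- The arm moves only by the tool move_arm, never from a script. Its argument "moves" is text: rows parted by semicolons, each of 7 numbers parted by spaces: the shift along the tool's x, y, z in units of 100 mm (1.0 is 100 mm), then the turn, a rotation vector about the tool's x, y, z in units of 90 degrees (1.0 is 90 degrees), then the opening, from 0 (shut) to 1 (fully open). A call has 1 to 12 rows; each row is the pose to reach, as a shift and turn from the pose commanded when the call began, along the tool's axes at that moment; what a row does not reach only later rows make up. A row lasts 1/10 s, in which the tool goes at most 50 mm and 8.59 degrees, less where a joint would pass 70% of its speed; a pose out of reach is approached as far as the arm can. A call with a number of a shift or a turn outside -1 to 1 is refused whole. A call with a gripper value outside its range is refused whole. The fingers move at their own pace and stop on an object; "squeeze" is the grip in N (left out, the last holds). Time passes only in rows, so rows that repeat a pose let the fingers close. It gives the time, the measured TCP pose, the force, the opening and the grip force at its end, in the units of the state.
- robot.get_obs(): the state, without advancing time (a new reading comes with each control period).
- robot.camera(name): name is "scene" or "top" or "wrist"; returns a dict with "image" (384x512x3 uint8, red, green, blue), "intrinsics" (3x3 intrinsics, pixels), "dist_coeffs" ([k1, k2, p1, p2, k3] as OpenCV has them; the pictures are not rectified), "extrinsics" (4x4, takes a point from world to camera coordinates). Camera axes: x right, y up, looking along -z (the intrinsics and any distortion apply to the point x, -y, -z); pixel columns grow to the right and rows downward; lengths in m; the calibration is good to about 2 mm. A picture is of the moment at which its call begins. There is no depth.
- robot.hand_in(): hands the job in; it is judged then, once.
The state is a dict: "time": time; "q": joint angles; "joint_velocities": joint speeds; "joint_torque": joint torques, N m; "position": TCP position; "tool_rot": TCP orientation; "ft_force": force on the tool from outside, world axes, zero at the start; "moment": the same for the moment, N m; "grip_width": finger opening in m; "grip_force": force on a finger pad.
Only numpy, scipy, OpenCV 4.12 (cv2) and the standard library are available. Lean on these libraries where they do the work, as an engineer would, in place of code of your own. Each camera call takes 0.05 s, during which the arm holds its last target. There are 200 camera calls.

TASK

Pick up the steel turner, slide its blade under the large round peanut brittle on the baking sheet (the sheet's raised edge will keep it from running away), and lift it off lying flat on the blade. Show it to the phone on the stand for its picture: centred in the line of sight of the lens and 18 cm from it, level and still, with the turner's handle straight across the view so that the hand stays out of the picture; finish while still holding it there. Do not touch the brittle with the gripper, do not tip it or knock the phone, and leave the two smaller pieces, the jar, the spoon and the pot where they are.

Things in the scene. Friction and masses are not known exactly. Their poses are not given: they have to be found in the camera images.
- round_brittle: large round disc of brown peanut brittle, 96 mm across, 11 mm thick, about 70 g; its lower edge is chamfered (foot 87 mm across, full width from 4.5 mm up). Loose on the baking sheet in any of three places along the raised edge, 5 to 22 mm short of it. Origin: centre of its underside; z up.
- round_brittle_mid (a point): the middle of the round brittle, 5.5 mm above the centre of its underside; this point belongs in the lens's line of sight
- square_brittle: a smaller square piece of the same brittle, 50 x 50 x 11 mm, loose on the sheet; to be left alone. Origin: centre of its underside.
- bar_brittle: a smaller oblong piece of the same brittle, 75 x 30 x 11 mm, loose on the sheet; to be left alone. Origin: centre of its underside. The middles of the three pieces stand about 110 mm apart along the raised edge.
- sheet: aluminium baking sheet that does not move, 270 mm (x) by 340 mm (y), its top 3 mm above the counter. Only its +x edge is raised: an upright lip 18 mm high over the counter, inner face at x = +132 mm; the other edges are flat, so a blade slides on freely. Origin: under its centre; x points to the raised edge, z up.
- turner: steel turner, 265 mm long, 165 g, resting on its flat blade: 105 mm (x) by 90 mm (y), 2 mm thick. A shank rises from the back edge to a level wooden handle, x -213 to -98 mm, 22 mm wide, 18 mm high, its centre line 50 mm above the blade's underside, clear of the counter. Balances about 30 mm behind the origin, the centre of the blade's underside; x points to the front edge, z up.
- turner_grip (a point): a good place to grip the turner: on the handle's centre line, 30 mm behind the handle's front end, 127.5 mm behind the blade's middle and 50 mm above its underside; the handle is 22 mm wide there
- turner_tip (a point): the middle of the blade's front edge, at its underside, 52.5 mm in front of the blade's middle
- stand: desk stand of the phone, fixed: a round base 116 mm across and 12 mm high with a column 18 mm thick that telescopes, so the phone stands higher or lower from time to time. Origin: centre of the base's underside; the phone looks to -x, y runs across its view, z up.
- phone_lens (a point): the large round lens in the middle of the camera bar, near the top of the phone's side that faces the work (73 x 152 x 9 mm, upright, leaning forward so that it looks 25 degrees below level); 237 to 297 mm above the counter. Axes as the stand's: -x the level direction of view, y across it, z up.
- phone_shot (a point): the point in the air 180 mm straight out from the lens along its line of sight (163 mm ahead on the level, 76 mm lower than the lens), where the middle of the brittle belongs. Axes as the stand's: -x the level direction of view, y across it (the turner's handle belongs along y, either way round), z up.
- jar: glass jar with a flip-top clamp lid, 110 mm wide, 155 mm tall, standing; bystander
- spoon: wooden spoon, 260 mm long, lying to the right of the turner; bystander
- pot: empty aluminium pot, 200 mm across, 105 mm high, with two loop handles, near left; bystander
Mind the look-alikes: they are no part of the job. What is shaped like the round_brittle but green, purple or red is not meant.

How it is judged:
On the way:
1. the round brittle lies flat on the turner's blade, lifted clear of the sheet (z of round_brittle_mid in the frame of turner between 0.003 and 0.014 m and x of round_brittle_mid in the frame of turner between -0.04 and 0.04 m and y of round_brittle_mid in the frame of turner between -0.035 and 0.035 m and height (world z) of round_brittle_mid above 0.05 m and contact force between round_brittle and turner above 0.15 N and contact force between round_brittle and sheet below 0.05 N), for 0.2 s.
At the end, for the whole second after the job is handed in: brittle's middle within 35 mm of the point 180 mm out along the line of sight, lying on the blade (off-centre at most 40 mm along, 35 mm across), tilt below 0.15 rad, still; handle within 0.35 rad of across; held by the turner alone; phone moved under 15 mm, bystanders under 30 mm (z of round_brittle_mid in the frame of turner between 0.003 and 0.014 m and x of round_brittle_mid in the frame of turner between -0.04 and 0.04 m and y of round_brittle_mid in the frame of turner between -0.035 and 0.035 m and distance between round_brittle_mid and phone_shot below 0.035 m and angle between round_brittle's own z axis and vertical below 0.15 rad and angle between the x axis of turner and the y axis of phone_shot, either way round below 0.35 rad and contact force between round_brittle and turner above 0.15 N and contact force between round_brittle and the fingers below 0.1 N and contact force between turner and the fingers above 1 N and linear speed of round_brittle below 0.03 m/s and angular speed of round_brittle below 0.2 rad/s and distance of each of square_brittle, bar_brittle, jar, spoon, pot from where it was at the start of the episode below 0.03 m and distance of phone_lens from where it was at the start of the episode below 0.015 m); the arm keeps its last pose, push and grip.
It fails at once if the gripper touches the round brittle (contact force between round_brittle and the fingers above 0.5 N).
It fails at once if the round brittle is tipped by more than 0.45 rad (angle between round_brittle's own z axis and vertical above 0.45 rad).
It fails at once if the phone or its stand is knocked (more than 3 N) (contact force between stand and anything else above 3 N).
It fails at once if one of the smaller pieces or another bystander is moved by more than 40 mm (distance of any of square_brittle, bar_brittle, jar, spoon, pot from where it was at the start of the episode above 0.04 m).
It also fails if it takes over 54 s, if anything falls off the work surface, if the arm or the gripper's body presses on something with over 40 N, if the wrist force passes 120 N, or if a joint passes its speed limit or range.

## Working session

There is one attempt and no reset: what is moved stays moved. The work goes in short steps, Python scripts to look and compute and a tool call to move; the robot and the scene stay as the last step left them, time stands still between calls to the robot, and variables do not carry over. Pictures are saved under pics/ and viewed, at most 10 in all, crops included, and the job is handed in when it is done.

Besides the shell and the picture viewer there is one more tool, called after "Request:" in YAML: its name, and indented under it one key for each argument. move_arm: Moves the arm, as the interface text tells. Shifts and turns lie within -1 to 1; 1 stands for 100 mm of shift or 90 degrees of turn. Its arguments: {"type":"object","properties":{"moves":{"type":"string"},"squeeze":{"type":"number"}},"required":["moves"]}

```bash
ls; mkdir -p pics; cat > h.py <<'E'
import numpy as np, cv2
from scipy.spatial.transform import Rotation as R
from rig import robot
def snap(n,f):
    c=robot.camera(n); cv2.imwrite('pics/%s.png'%f,c['image'][:,:,::-1]); np.savez('pics/%s.npz'%f,**{k:np.array(v) for k,v in c.items()}); return c
def load(f): return dict(np.load('pics/%s.npz'%f))
F=np.diag([1,-1,-1.])
def ray(c,uv):
    p=cv2.undistortPoints(np.array([[uv]],float),c['intrinsics'],c['dist_coeffs'])[0,0]
    E=c['extrinsics']; d=E[:3,:3].T@F@np.array([p[0],p[1],1]); return -E[:3,:3].T@E[:3,3], d/np.linalg.norm(d)
def onz(c,uv,z):
    o,d=ray(c,uv); return o+d*(z-o[2])/d[2]
def tri(*cu):
    A=0;b=0
    for c,uv in cu:
        o,d=ray(c,uv);P=np.eye(3)-np.outer(d,d);A=A+P;b=b+P@o
    x=np.linalg.solve(A,b); return x,[np.linalg.norm((np.eye(3)-np.outer(ray(c,uv)[1],ray(c,uv)[1]))@(x-ray(c,uv)[0])) for c,uv in cu]
def proj(c,X):
    E=c['extrinsics']; p=(F@(E[:3,:3]@np.asarray(X,float).T+E[:3,3:4])).T
    return cv2.projectPoints(p,np.zeros(3),np.zeros(3),c['intrinsics'],c['dist_coeffs'])[0][:,0]
E
python3 - <<'E'
from h import *
a=snap('scene','s0');b=snap('top','t0')
for c in(a,b): print(np.round(c['extrinsics'],3).tolist(),c['intrinsics'].tolist())
o=robot.get_obs();print(o['tool_rot'],o['position'])
E
```

```text
pics
[[0.236, 0.972, 0.019, -0.088], [-0.684, 0.152, 0.713, 0.26], [0.69, -0.181, 0.701, -1.661], [0.0, 0.0, 0.0, 1.0]] [[363.7099853670644, 0.0, 264.2259478753013], [0.0, 363.7099853670644, 186.25993171423048], [0.0, 0.0, 1.0]]
[[0.088, -0.996, 0.001, -0.09], [0.973, 0.087, 0.213, -0.581], [-0.212, -0.018, 0.977, -1.344], [0.0, 0.0, 0.0, 1.0]] [[425.7636376917314, 0.0, 254.51606020428486], [0.0, 425.7636376917314, 181.42001169813713], [0.0, 0.0, 1.0]]
[ 9.83232902e-01  1.82351543e-01 -1.03155372e-05 -9.87379811e-04] [ 0.22402291 -0.58278284  0.23265794]
```

View pics/s0.png

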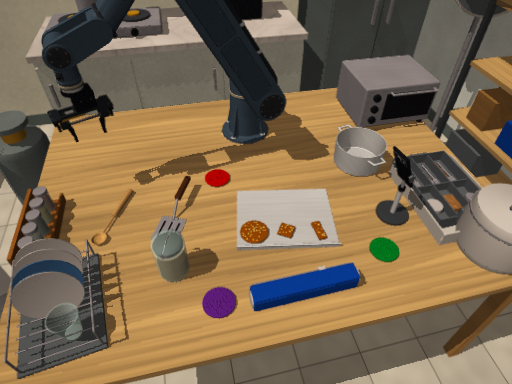

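View pics/t0.png

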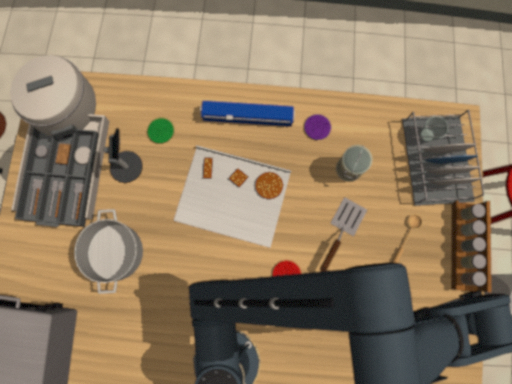

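```bash
python3 - <<'E'
import cv2,numpy as np
t=cv2.imread('pics/t0.png');s=cv2.imread('pics/s0.png')
def crop(im,x,y,w,h,k): 
    o=cv2.resize(im[y:y+h,x:x+w],None,fx=k,fy=k,interpolation=cv2.INTER_CUBIC)
    for i in range(x-x%20+20,x+w,20): cv2.putText(o,str(i),((i-x)*k,8),0,.3,(0,0,255));cv2.line(o,((i-x)*k,10),((i-x)*k,16),(0,0,255))
    for i in range(y-y%20+20,y+h,20): cv2.putText(o,str(i),(0,(i-y)*k),0,.3,(0,0,255));cv2.line(o,(20,(i-y)*k),(26,(i-y)*k),(0,0,255))
    return o
c=np.zeros((600,800,3),np.uint8)
def put(o,x,y): c[y:y+o.shape[0],x:x+o.shape[1]]=o
put(crop(t,170,140,130,110,4),0,0); put(crop(t,310,190,65,90,4),530,0)
cv2.imwrite('pics/a.png',c[:450])
c[:]=0
put(crop(s,230,180,115,72,4),0,0);put(crop(s,145,165,60,80,5),490,0);put(crop(s,365,140,50,90,3),0,300);put(crop(t,90,120,65,70,4),200,300)
cv2.imwrite('pics/b.png',c)
E
```

```text
(no output)
```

View pics/a.png

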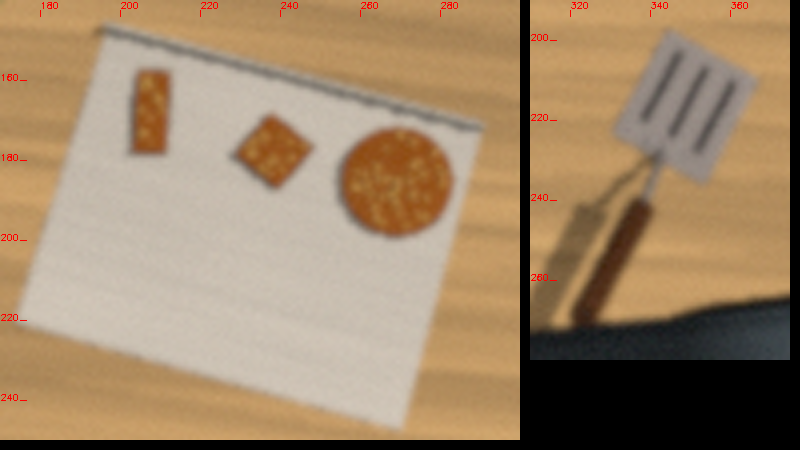

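View pics/b.png

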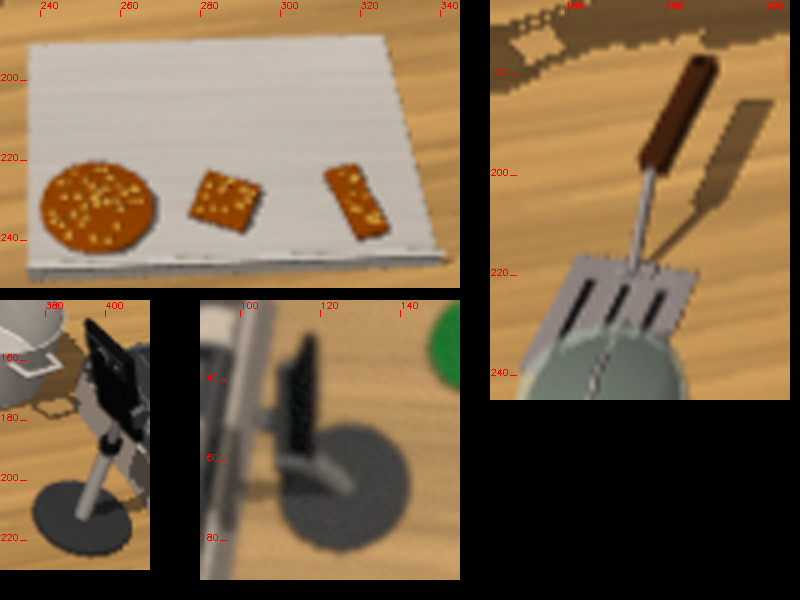

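```bash
cat >> h.py <<'E'
def at(c,uvs,z): return np.array([onz(c,u,z) for u in uvs])
E
python3 - <<'E'
from h import *
np.set_printoptions(precision=4,suppress=True)
t,s=load('t0'),load('s0')
print('cams',ray(t,(255,180))[0],ray(s,(255,180))[0])
print('sheet top',at(t,[(195.5,148),(290,171)],.018),at(t,[(271,247),(174,221.5)],.003))
print('sheet scene',at(s,[(237,191),(325,189.5)],.003),at(s,[(237,246),(341,243)],.018))
print('round',onz(t,(268.5,185.5),.0135),onz(s,(254.5,231.5),.0115))
print('blade t',at(t,[(344,197),(366,210),(354,236),(331,223)],.002))
print('blade s',at(s,[(161.5,216.5),(186,219.5)],.002))
for a,b in [((337.5,241),(177.5,198.5)),((324,270.5),(187,177))]: print('handle',tri((t,a),(s,b)))
print('base',onz(t,(126.5,167),.012),onz(s,(381.5,213),.012))
print('phone top', tri((t,(117,129)),(s,(392,147))))
E
```

```text
cams [ 0.2887 -0.0633  1.4371] [ 1.3454 -0.2549  0.9798]
sheet top [[ 0.6971  0.1773  0.018 ]
 [ 0.644  -0.1558  0.018 ]] [[ 0.3814 -0.1122  0.003 ]
 [ 0.4372  0.2223  0.003 ]]
sheet scene [[ 0.3853 -0.1089  0.003 ]
 [ 0.4505  0.2199  0.003 ]] [[ 0.6462 -0.1573  0.018 ]
 [ 0.7104  0.1767  0.018 ]]
round [ 0.5878 -0.0865  0.0135] [ 0.5957 -0.0881  0.0115]
blade t [[ 0.5729 -0.3488  0.002 ]
 [ 0.5343 -0.4268  0.002 ]
 [ 0.4419 -0.3892  0.002 ]
 [ 0.4794 -0.3087  0.002 ]]
blade s [[ 0.4509 -0.3913  0.002 ]
 [ 0.4836 -0.3085  0.002 ]]
handle (array([ 0.4166, -0.3265,  0.0439]), [np.float64(0.00045766889835520104), np.float64(0.00045766889835506845)])
handle (array([ 0.3181, -0.2854,  0.0498]), [np.float64(0.0011451551087668503), np.float64(0.001145155108766766)])
base [0.6098 0.411  0.012 ] [0.6153 0.372  0.012 ]
phone top (array([0.6333, 0.3286, 0.3376]), [np.float64(0.0173342113873587), np.float64(0.017334211387358696)])
```

```bash
cat >> h.py <<'E'
def rot(yaw,tilt): # deg; tool x at yaw, z down, fingertips leaning back by tilt
    return (R.from_euler('z',yaw,degrees=True)*R.from_euler('x',180,degrees=True)*R.from_euler('y',-tilt,degrees=True)).as_matrix()
def tcp(grip,Rm): return np.asarray(grip)+.008*Rm[:,2]
def cur():
    o=robot.get_obs(); return np.array(o['position']),R.from_quat(o['tool_rot']).as_matrix()
def plan(poses,start=None):
    p,M=start or cur()
    for q,N in poses:
        d=M.T@(q-p)/.1; r=R.from_matrix(M.T@N).as_rotvec()/(np.pi/2)
        print('row',np.round(d,3),np.round(r,3)); p,M=q,N
E
python3 - <<'E'
from h import *
np.set_printoptions(precision=4,suppress=True)
N=rot(-22.6,20); g=np.array([.389,-.318,.05])
p,M=cur(); q=tcp(g+[0,0,.1],N)
a=p+(q-p)/3;b=p+(q-p)*2/3
plan([(a,N),(b,N),(q,N),(tcp(g,N),N)])
s=load('s0')
t=load('t0');print('base',onz(t,(126,166.8),.012),onz(s,(392,212.5),.012))
im=s['image'][138:200,380:425,::-1]
cv2.imwrite('pics/ph.png',cv2.resize(im,None,fx=9,fy=9,interpolation=cv2.INTER_CUBIC))
E
```

```text
row [ 0.823 -0.632  0.302] [ 0.083 -0.211  0.48 ]
row [ 0.253 -1.026  0.228] [0. 0. 0.]
row [ 0.253 -1.026  0.228] [0. 0. 0.]
row [ 0.342 -0.     0.94 ] [0. 0. 0.]
base [0.6104 0.4129 0.012 ] [0.6216 0.4102 0.012 ]
```

View pics/ph.png

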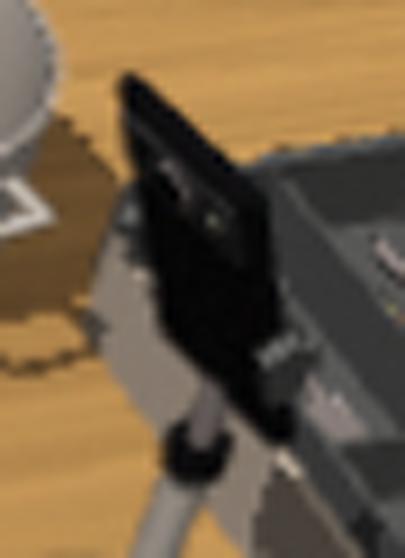

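Request:
move_arm:
  moves: "0.82 -0.63 0.3 0.083 -0.21 0.48 1;0.82 -0.63 0.3 0.083 -0.21 0.48 1;0.82 -0.63 0.3 0.083 -0.21 0.48 1;0.82 -0.63 0.3 0.083 -0.21 0.48 1;0.82 -0.63 0.3 0.083 -0.21 0.48 1;0.82 -0.63 0.3 0.083 -0.21 0.48 1;0.82 -0.63 0.3 0.083 -0.21 0.48 1"

```text
time: 0.8
position: [0.279, -0.4954, 0.2024]
tool_rot: [0.966, -0.193, -0.169, -0.033]
ft_force: [0.2, 0.9, 0.4]
grip_width: 0.0871
grip_force: 0.0
```

Request:
move_arm:
  moves: "0.25 -1 0.23 0 0 0 1;0.25 -1 0.23 0 0 0 1;0.25 -1 0.23 0 0 0 1"

```text
time: 1.1
position: [0.3315, -0.4027, 0.1716]
tool_rot: [0.966, -0.19, -0.171, -0.036]
ft_force: [-0.1, -0.5, 0.6]
grip_width: 0.087
grip_force: 0.0
```

Request:
move_arm:
  moves: "0.25 -1 0.15 0 0 0 1;0.25 -1 0.15 0 0 0 1;0.25 -1 0.15 0 0 0 1;0.25 -1 0.15 0 0 0 1"

```text
time: 1.5
position: [0.3866, -0.3231, 0.1505]
tool_rot: [0.966, -0.191, -0.169, -0.033]
ft_force: [-0.3, 0.8, 0.8]
grip_width: 0.0868
grip_force: 0.0
```

```bash
python3 - <<'E'
from h import *
c=snap('wrist','w1');snap('top','t1')
im=cv2.resize(c['image'][:,:,::-1],None,fx=1.5,fy=1.5);cv2.imwrite('pics/w1v.png',im[:, :800])
E
```

```text
(no output)
```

View pics/w1v.png

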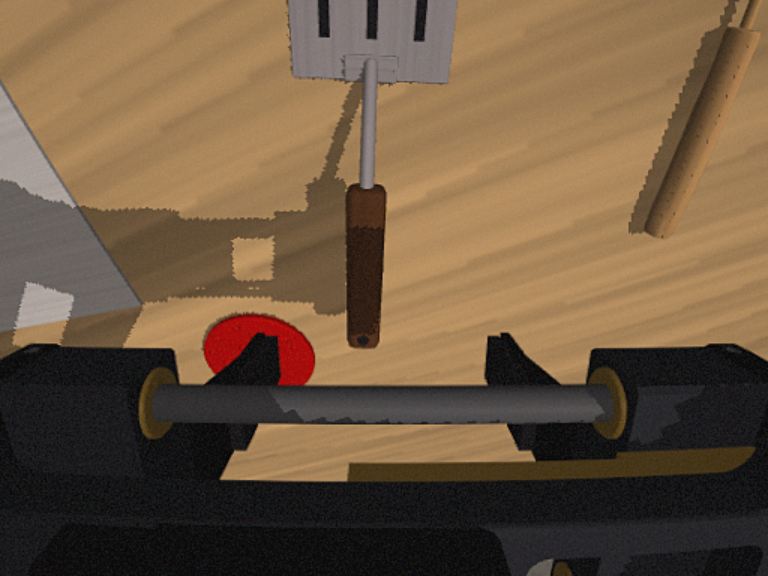

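```bash
python3 - <<'E'
from h import *
np.set_printoptions(precision=4,suppress=True)
w=load('w1');s=load('s0');t=load('t0')
k=lambda *u:(u[0]/1.5,u[1]/1.5)
print('handle top',at(w,[k(365.5,187),k(364,335)],.059))
print('tri f',tri((w,k(366,187)),(t,(337.5,241)),(s,(177.5,198.5))),'b',tri((w,k(364,340)),(t,(324,270.5)),(s,(187,177))))
bl=at(w,[k(291,78),k(448,82)],.002);print('blade',bl,bl.mean(0),np.degrees(np.arctan2(*(bl[0]-bl[1])[[1,0]]))-90)
print('sheet c',onz(w,k(142,304),.003))
p,M=cur();print(p,M)
E
```

```text
handle top [[ 0.4241 -0.33    0.059 ]
 [ 0.33   -0.2877  0.059 ]]
tri f (array([ 0.4171, -0.3267,  0.0434]), [np.float64(0.0010929941793012266), np.float64(0.0007076546802633922), np.float64(0.0008203468407051327)]) b (array([ 0.3189, -0.2844,  0.0512]), [np.float64(0.001758098110392925), np.float64(0.0021153913903936877), np.float64(0.0007065988907957431)])
blade [[ 0.4806 -0.3061  0.002 ]
 [ 0.4441 -0.3887  0.002 ]] [ 0.4623 -0.3474  0.002 ] -23.85974874359347
sheet c [ 0.3823 -0.1124  0.003 ]
[ 0.3863 -0.3252  0.1509] [[ 0.8686 -0.3841 -0.313 ]
 [-0.3623 -0.9233  0.1276]
 [-0.338   0.0026 -0.9411]]
```

```bash
python3 - <<'E'
from h import *
N=rot(-23.5,20); g=np.array([.393,-.317,.05])
plan([(tcp(g+[0,0,.06],N),N),(tcp(g,N),N)])
E
```

```text
row [ 0.167 -0.103  0.454] [ 0.005 -0.003  0.009]
row [ 0.205 -0.     0.564] [0. 0. 0.]
```

Request:
move_arm:
  moves: "0.17 -0.1 0.45 0.005 -0.003 0.009 1;0.17 -0.1 0.45 0.005 -0.003 0.009 1;0.17 -0.1 0.45 0.005 -0.003 0.009 1;0.17 -0.1 0.45 0.005 -0.003 0.009 1"

```text
time: 2.0
position: [0.3911, -0.3166, 0.104]
tool_rot: [0.964, -0.201, -0.17, -0.035]
ft_force: [0.6, -0.5, -0.4]
grip_width: 0.087
grip_force: 0.0
```

Request:
move_arm:
  moves: "0.1 0 0.28 0 0 0 1;0.2 0 0.56 0 0 0 1;0.2 0 0.56 0 0 0 1;0.2 0 0.56 0 0 0 1"

```text
time: 2.4
position: [0.3909, -0.3155, 0.0445]
tool_rot: [0.964, -0.201, -0.17, -0.036]
ft_force: [-0.3, 0.8, 0.2]
grip_width: 0.0871
grip_force: 0.0
```

```bash
python3 - <<'E'
from h import *
p,M=cur();print(p,p-.008*M[:,2])
N=rot(-23.5,20); g=np.array([.393,-.317,.05]);plan([(tcp(g,N),N)])
E
```

```text
[ 0.39089476 -0.3155491   0.04451185] [ 0.39340528 -0.31664425  0.05202837]
row [0.005 0.005 0.02 ] [-0.  0. -0.]
```

Centred; close the gripper.

Request:
move_arm:
  moves: "0 0 0.02 0 0 0 0.2;0 0 0.02 0 0 0 0.1;0 0 0.02 0 0 0 0;0 0 0.02 0 0 0 0;0 0 0.02 0 0 0 0;0 0 0.02 0 0 0 0;0 0 0.02 0 0 0 0;0 0 0.02 0 0 0 0"
  squeeze: 55

```text
time: 3.2
position: [0.3899, -0.3143, 0.041]
tool_rot: [0.964, -0.201, -0.171, -0.036]
ft_force: [0.2, 0.9, 0.5]
grip_width: 0.031
grip_force: 0.0
```

```bash
python3 - <<'E'
from h import *
p,M=cur();print(p,robot.get_obs()['grip_width'])
# plan
N0=rot(-23.5,20);N=rot(-9.7,20)
g0=p-.008*M[:,2]; up=g0+[0,0,.1]
u=np.array([np.cos(np.radians(-9.7)),np.sin(np.radians(-9.7)),0])
for b in ([.5878,-.0865,0],[.5957,-.0881,0]): 
    print('brittle lip dist', (np.array([.6705,.0107,0])-b)@u)
B=np.array([.592,-.0873,0])
gs=B-u*(.057+.0525+.1275)+[0,0,.053]
print('start grip',gs,np.hypot(*gs[:2]))
h=gs+[0,0,.05]
plan([(tcp(up,M),M),(tcp(up+(h-up)/3,N),N),(tcp(up+(h-up)*2/3,N),N),(tcp(h,N),N)])
E
```

```text
[ 0.38989793 -0.31430016  0.04099467] 0.030994288353258903
brittle lip dist 0.06514050919992993
brittle lip dist 0.05708386878682396
start grip [ 0.35838828 -0.04736802  0.053     ] 0.3615050300087666
row [-0.344 -0.001 -0.939] [0. 0. 0.]
row [-0.379 -0.767  0.301] [-0.053  0.001 -0.144]
row [-0.195 -0.862  0.232] [0. 0. 0.]
row [-0.195 -0.862  0.232] [0. 0. 0.]
```

Request:
move_arm:
  moves: "0 0 0 0 0 0 0;0 0 0 0 0 0 0;0 0 0 0 0 0 0;0 0 0 0 0 0 0"
  squeeze: 58

```text
time: 3.6
position: [0.3899, -0.3143, 0.041]
tool_rot: [0.964, -0.201, -0.171, -0.036]
ft_force: [0.3, 0.6, -0.8]
grip_width: 0.0214
grip_force: 57.9
```

Request:
move_arm:
  moves: "-0.08 0 -0.23 0 0 0 0;-0.17 0 -0.47 0 0 0 0;-0.26 0 -0.7 0 0 0 0;-0.34 0 -0.94 0 0 0 0;-0.34 0 -0.94 0 0 0 0;-0.34 0 -0.94 0 0 0 0"

```text
time: 4.2
position: [0.3902, -0.3144, 0.1408]
tool_rot: [0.964, -0.201, -0.171, -0.036]
ft_force: [-0.8, 0.5, -2.7]
grip_width: 0.0213
grip_force: 57.9
```

```bash
python3 - <<'E'
from h import *
c=snap('wrist','w2')
cv2.imwrite('pics/w2v.png',cv2.resize(c['image'][:,:,::-1],None,fx=1.5,fy=1.5))
E
```

```text
(no output)
```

View pics/w2v.png

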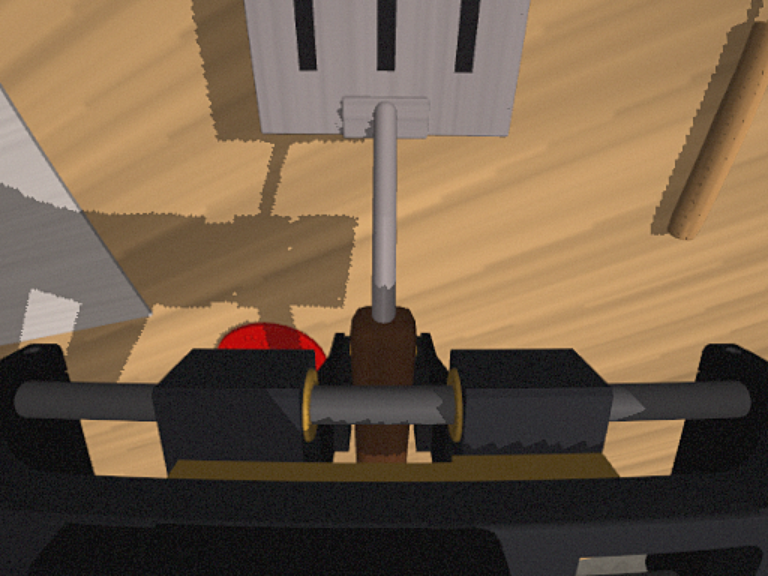

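```bash
cat > pose.py <<'E'
from h import *
from scipy.optimize import least_squares
def turner_pose(f,pts,uv,x0=(0,0,0,0,0,0)):
    """turner pose in tool frame, given px of model points; params: grip offset dx,dy(tool, grip->handle), pitch,yaw"""
    c=load(f)
E
python3 - <<'E'
from h import *
from scipy.optimize import least_squares
np.set_printoptions(precision=4,suppress=True)
c=load('w2');p,M=cur()
# model pts in turner frame: top-of-blade back corners; handle front end top edge mid
P=np.array([[-.0525,.045,.002],[-.0525,-.045,.002],[-.0975,0,.059]])
uv=np.array([(262,132),(509,136),(384,309)])/1.5
g=p-.008*M[:,2]
def T(x):  # params: yaw, pitch(nose up +), along shift a, z shift
    Rt=R.from_euler('ZYX',[x[0],-x[1],x[4]]).as_matrix()
    o=g+Rt@np.array([.1275+x[2],x[5],-.05+x[3]])
    return Rt,o
def res(x):
    Rt,o=T(x);r=(proj(c,P@Rt.T+o)-uv).ravel()
    return np.r_[r, np.array([x[2],x[3],x[5]])/.002*.5, np.array([x[1],x[4]])/.03*.3]
s=least_squares(res,[np.radians(-23.5),0,0,0,0,0])
print(s.x,np.degrees(s.x[[0,1,4]]),s.fun,T(s.x)[1])
E
rm pose.py
```

```text
[-0.4255 -0.1936  0.01    0.0113 -0.0058 -0.0006] [-24.3796 -11.0952  -0.3304] [ 2.3002 -0.8712 -2.2689 -0.9512 -0.0495  1.5656  2.4881  2.8178 -0.151
 -1.9365 -0.0577] [ 0.508  -0.3685  0.0832]
```

```bash
python3 - <<'E'
from h import *
np.set_printoptions(precision=2,suppress=True)
c=load('w2');s=snap('scene','s2');t=snap('top','t2');p,M=cur();g=p-.008*M[:,2]
P=np.array([[-.0525,.045,.002],[-.0525,-.045,.002],[-.0975,0,.059],[.0525,.045,.002],[.0525,-.045,.002]])
out=np.zeros((500,800,3),np.uint8)
for pit in(0,-5,-10,-15):
    Rt=R.from_euler('ZYX',[-24,-pit,0],degrees=True).as_matrix();o=g+Rt@[.1275,0,-.05]
    X=P@Rt.T+o
    print(pit,(proj(c,X)*1.5).tolist()[:3],(proj(s,X)).round(1).tolist(),proj(t,X).round(1).tolist())
a=cv2.resize(s['image'][165:245,140:220,::-1],None,fx=5,fy=5);b=cv2.resize(t['image'][180:280,310:390,::-1],None,fx=5,fy=5)
out[:400,:400]=a;out[:500,400:]=b;cv2.imwrite('pics/c2.png',out)
E
```

```text
0 [[259.7917201235859, 138.96743857203006], [503.5473491423519, 141.02119325434995], [380.66014813606694, 336.2749545823016]] [[183.3, 199.2], [157.6, 195.4], [172.5, 175.8], [172.0, 223.2], [144.8, 218.8]] [[335.0, 219.5], [360.2, 233.1], [345.0, 237.3], [349.7, 191.0], [374.5, 204.4]]
-5 [[265.4064043006638, 145.4775384809044], [497.76774931483317, 147.41751696445348], [380.69176377504664, 329.1402358843368]] [[184.0, 199.6], [158.5, 195.7], [172.5, 176.5], [173.3, 225.2], [146.5, 220.9]] [[334.0, 220.9], [359.1, 234.6], [345.0, 237.1], [348.0, 193.2], [372.6, 206.5]]
-10 [[270.4860711865092, 153.05229618812763], [492.514070182586, 154.88650927188075], [380.7180817067219, 322.62044505909364]] [[184.7, 199.7], [159.4, 195.9], [172.6, 177.2], [174.7, 226.7], [148.2, 222.4]] [[333.0, 222.5], [358.0, 236.1], [344.8, 237.1], [346.2, 195.7], [370.5, 208.8]]
-15 [[275.07014340703444, 161.512166796761], [487.7493506822964, 163.24848025510252], [380.73900947161934, 316.7643444048658]] [[185.5, 199.7], [160.3, 195.9], [172.7, 177.8], [176.2, 227.8], [150.1, 223.5]] [[331.9, 224.2], [356.8, 237.8], [344.7, 237.1], [344.2, 198.4], [368.4, 211.4]]
```

View pics/c2.png

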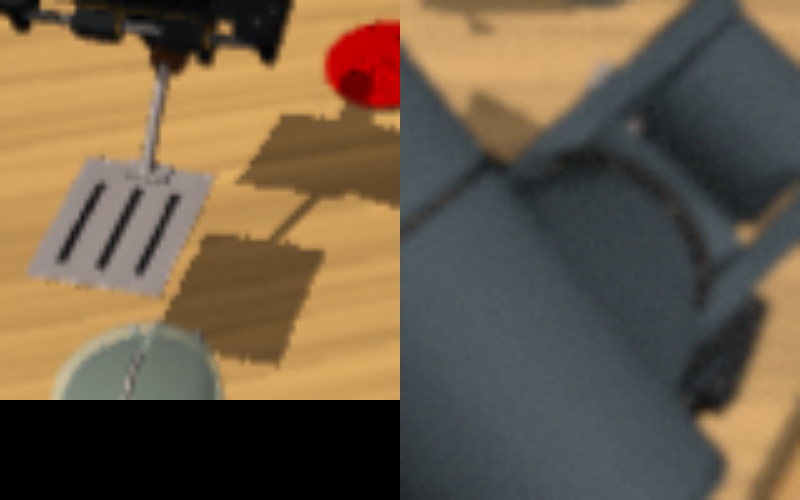

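```bash
python3 - <<'E'
from h import *
p,M=cur();N=rot(-9,22);up=p-.008*M[:,2]
u=np.array([np.cos(np.radians(-9.7)),np.sin(np.radians(-9.7)),0])
B=np.array([.592,-.0873,0])
h=B-u*.242+[0,0,.053+.05]
plan([(tcp(up+(h-up)/3,N),N),(tcp(up+(h-up)*2/3,N),N),(tcp(h,N),N),(tcp(h-[0,0,.036],N),N)])
E
```

```text
row [-0.396 -0.761  0.304] [-0.06  -0.019 -0.15 ]
row [-0.192 -0.864  0.237] [0. 0. 0.]
row [-0.192 -0.864  0.237] [0. 0. 0.]
row [ 0.135 -0.     0.334] [0. 0. 0.]
```

Request:
move_arm:
  moves: "-0.13 -0.25 0.1 -0.02 -0.006 -0.05 0;-0.26 -0.51 0.2 -0.04 -0.013 -0.1 0;-0.4 -0.76 0.3 -0.06 -0.019 -0.15 0;-0.4 -0.76 0.3 -0.06 -0.019 -0.15 0"

```text
time: 4.75
position: [0.3735, -0.22, 0.1252]
tool_rot: [0.978, -0.075, -0.193, -0.017]
ft_force: [-0.0, -1.0, -1.9]
grip_width: 0.0216
grip_force: 57.9
```

Request:
move_arm:
  moves: "-0.06 -0.29 0.08 0 0 0 0;-0.13 -0.58 0.16 0 0 0 0;-0.19 -0.86 0.24 0 0 0 0;-0.19 -0.86 0.24 0 0 0 0"

```text
time: 5.15
position: [0.3612, -0.1332, 0.1104]
tool_rot: [0.978, -0.076, -0.192, -0.015]
ft_force: [-0.8, -1.6, -1.7]
grip_width: 0.0209
grip_force: 57.9
```

Request:
move_arm:
  moves: "-0.06 -0.29 0.08 0 0 0 0;-0.13 -0.58 0.16 0 0 0 0;-0.19 -0.86 0.24 0 0 0 0;-0.19 -0.86 0.24 0 0 0 0;-0.19 -0.86 0.24 0 0 0 0"

```text
time: 5.65
position: [0.3519, -0.0484, 0.0954]
tool_rot: [0.979, -0.077, -0.189, -0.013]
ft_force: [0.3, -0.8, -1.7]
grip_width: 0.0214
grip_force: 57.9
```

```bash
python3 - <<'E'
from h import *
c=snap('wrist','w3');snap('scene','s3')
cv2.imwrite('pics/w3v.png',cv2.resize(c['image'][:,:,::-1],None,fx=1.5,fy=1.5))
p,M=cur();print(p,p-.008*M[:,2]);print(robot.get_obs()['q'])
u=np.array([np.cos(np.radians(-9.7)),np.sin(np.radians(-9.7)),0])
h=np.array([.592,-.0873,0])-u*.242+[0,0,.067];N=rot(-9,22)
plan([(tcp(h,N),N)])
E
```

```text
[ 0.35242401 -0.04907143  0.09558852] [ 0.35535274 -0.04951146  0.10302014]
[-0.38200559  0.60050335  1.96132901 -0.10505281  0.9522811   1.42423354]
row [ 0.111 -0.028  0.343] [ 0.002 -0.003 -0.001]
```

View pics/w3v.png

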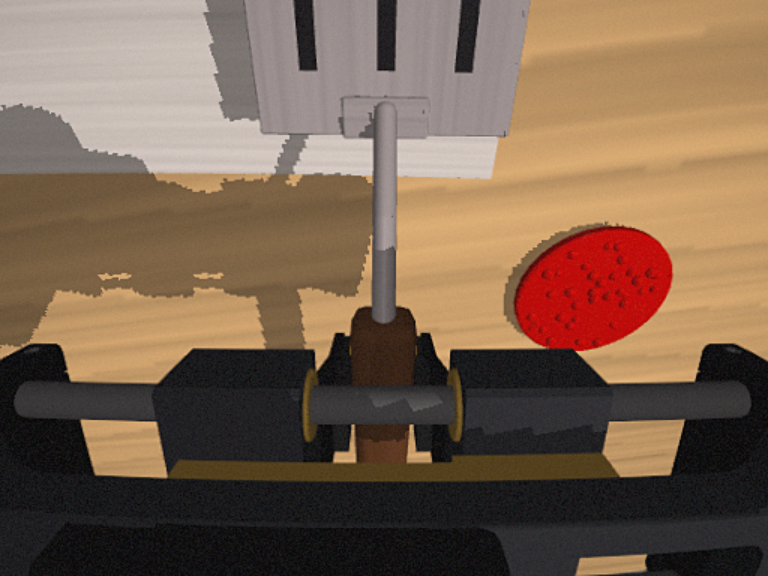

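Request:
move_arm:
  moves: "0.06 -0.02 0.17 0 0 0 0;0.12 -0.03 0.34 0 0 0 0;0.12 -0.03 0.34 0 0 0 0;0.12 -0.03 0.34 0 0 0 0"

```text
time: 6.15
position: [0.3505, -0.0455, 0.0598]
tool_rot: [0.979, -0.078, -0.189, -0.014]
ft_force: [-0.1, -0.4, -1.9]
grip_width: 0.0215
grip_force: 57.9
```

```bash
cat >> h.py <<'E'
def blobs(c,lo=(5,120,60),hi=(20,255,255),amin=60):
    m=cv2.inRange(cv2.cvtColor(c['image'],cv2.COLOR_RGB2HSV),lo,hi); m=cv2.morphologyEx(m,cv2.MORPH_CLOSE,np.ones((3,3)))
    n,l,st,ce=cv2.connectedComponentsWithStats(m); return [(ce[i].round(1).tolist(),st[i].tolist()) for i in range(1,n) if st[i][4]>amin]
E
python3 - <<'E'
from h import *
s=snap('scene','s4');t=snap('top','t4')
for n,c in(('s',s),('t',t)):
    for ce,st in blobs(c,(5,180,90),(16,255,255)): print(n,ce,st,onz(c,ce,.011).round(4))
p,M=cur();print(p,p-.008*M[:,2])
E
```

```text
s [18.8, 224.0] [7, 189, 24, 71, 241] [ 0.3871 -0.8678  0.011 ]
s [253.8, 231.5] [240, 221, 28, 22, 481] [ 0.5948 -0.0903  0.011 ]
s [318.6, 230.0] [311, 221, 16, 18, 143] [0.6374 0.126  0.011 ]
s [285.8, 229.8] [278, 223, 17, 15, 160] [0.6117 0.0172 0.011 ]
t [239.1, 176.2] [234, 170, 12, 13, 88] [0.6119 0.0168 0.011 ]
t [268.7, 184.6] [257, 173, 24, 24, 440] [ 0.5915 -0.087   0.011 ]
[ 0.35074262 -0.04526786  0.06022923] [ 0.353675   -0.04571141  0.0676592 ]
```

Request:
move_arm:
  moves: "0.011 0 0.028 0 0 0 0;0.022 0 0.055 0 0 0 0;0.026 0 0.065 0 0 0 0;0.026 0 0.065 0 0 0 0"

```text
time: 6.65
position: [0.35, -0.0445, 0.0527]
tool_rot: [0.979, -0.077, -0.189, -0.014]
ft_force: [-0.2, 0.2, -1.2]
grip_width: 0.0212
grip_force: 57.9
```

Request:
move_arm:
  moves: "0.004 0 0.009 0 0 0 0;0.008 0 0.019 0 0 0 0;0.008 0 0.019 0 0 0 0"

```text
time: 6.95
position: [0.3501, -0.0446, 0.0506]
tool_rot: [0.979, -0.077, -0.189, -0.014]
ft_force: [-0.5, 0.7, -0.6]
grip_width: 0.0215
grip_force: 57.9
```

Request:
move_arm:
  moves: "0.004 0 0.009 0 0 0 0;0.008 0 0.019 0 0 0 0;0.008 0 0.019 0 0 0 0"

```text
time: 7.25
position: [0.3499, -0.0445, 0.0486]
tool_rot: [0.979, -0.077, -0.189, -0.014]
ft_force: [-1.2, 0.6, -0.4]
grip_width: 0.0216
grip_force: 57.9
```

Request:
move_arm:
  moves: "0.004 0 0.009 0 0 0 0;0.008 0 0.019 0 0 0 0;0.008 0 0.019 0 0 0 0;0.008 0 0.019 0 0 0 0"

```text
time: 7.65
position: [0.3499, -0.0446, 0.0467]
tool_rot: [0.979, -0.077, -0.189, -0.014]
ft_force: [-1.1, 0.1, 1.6]
grip_width: 0.0216
grip_force: 57.9
```

```bash
python3 - <<'E'
from h import *
fs=[]
for i in range(3):
    robot.camera('scene');fs.append(robot.get_obs()['ft_force'])
print(np.mean(fs,0))
p,M=cur();u=np.array([np.cos(np.radians(-9.9)),np.sin(np.radians(-9.9)),0]);print(M.T@u/.1*.01, M.T@[0,0,-.01]/.1,np.degrees(np.arcsin(M[2,0])))
E
```

```text
[-1.38262037  0.56004925  1.05941133]
[ 0.09280696  0.00158854 -0.0372068 ] [ 0.03721524 -0.00026301  0.09281679] -21.84842293259302
```

Request:
move_arm:
  moves: "0.046 0.001 -0.019 0 0 0 0;0.093 0.002 -0.037 0 0 0 0;0.139 0.002 -0.056 0 0 0 0;0.186 0.003 -0.074 0 0 0 0;0.232 0.004 -0.093 0 0 0 0;0.278 0.005 -0.111 0 0 0 0;0.325 0.006 -0.13 0 0 0 0;0.371 0.006 -0.149 0 0 0 0;0.371 0.006 -0.149 0 0 0 0"

```text
time: 8.7
position: [0.3912, -0.0519, 0.0464]
tool_rot: [0.979, -0.077, -0.188, -0.013]
ft_force: [0.5, 0.6, 0.5]
grip_width: 0.0217
grip_force: 57.9
```

```bash
cat > st.py <<'E'
from h import *
s=robot.camera('scene');t=robot.camera('top')
for n,c in(('s',s),('t',t)):
    for ce,st in blobs(c,(5,180,90),(16,255,255)):
        X=onz(c,ce,.011)
        if X[1]>-.2: print(n,ce,st[4],X.round(4))
o=robot.get_obs();p,M=cur();print(p,o['ft_force'],o['moment'],'grip',p-.008*M[:,2])
E
python3 st.py
```

```text
s [318.6, 230.0] 143 [0.6374 0.126  0.011 ]
s [285.8, 229.8] 160 [0.6117 0.0172 0.011 ]
s [254.3, 234.4] 479 [ 0.6072 -0.0913  0.011 ]
t [271.2, 175.6] 244 [ 0.6238 -0.093   0.011 ]
[ 0.39116793 -0.05188966  0.04638347] [ 0.65357819 -0.3517284   0.15465677] [ 0.0500483  -0.65908665  0.00647272] grip [ 0.39408393 -0.05232887  0.05382014]
```

Request:
move_arm:
  moves: "0.037 0.001 -0.015 0 0 0 0;0.074 0.001 -0.03 0 0 0 0;0.111 0.002 -0.045 0 0 0 0;0.149 0.002 -0.06 0 0 0 0;0.186 0.003 -0.074 0 0 0 0;0.186 0.003 -0.074 0 0 0 0"

```text
time: 9.4
position: [0.4105, -0.0552, 0.0464]
tool_rot: [0.979, -0.077, -0.188, -0.013]
ft_force: [-0.0, -0.3, -0.0]
grip_width: 0.0212
grip_force: 57.9
```

```bash
python3 st.py
```

```text
s [318.6, 230.0] 142 [0.6374 0.126  0.011 ]
s [285.8, 229.8] 160 [0.6117 0.0172 0.011 ]
s [254.3, 234.4] 481 [ 0.6072 -0.0913  0.011 ]
t [272.4, 171.8] 84 [ 0.6376 -0.096   0.011 ]
[ 0.41049576 -0.05521002  0.04640586] [ 0.40603975  0.4766125  -0.54110559] [ 0.07614338 -0.56920208  0.05027662] grip [ 0.41341859 -0.05565075  0.05383976]
```

Request:
move_arm:
  moves: "0.046 0.001 -0.019 0 0 0 0;0.093 0.002 -0.037 0 0 0 0;0.139 0.002 -0.056 0 0 0 0;0.186 0.003 -0.074 0 0 0 0;0.232 0.004 -0.093 0 0 0 0;0.278 0.005 -0.111 0 0 0 0;0.325 0.006 -0.13 0 0 0 0;0.371 0.006 -0.149 0 0 0 0;0.371 0.006 -0.149 0 0 0 0"

```text
time: 10.4
position: [0.4503, -0.0621, 0.0464]
tool_rot: [0.979, -0.077, -0.188, -0.013]
ft_force: [-0.4, 0.4, 0.8]
grip_width: 0.0215
grip_force: 57.9
```

```bash
python3 st.py
```

```text
s [318.6, 230.0] 142 [0.6374 0.126  0.011 ]
s [285.8, 229.8] 160 [0.6117 0.0172 0.011 ]
s [254.4, 234.4] 482 [ 0.6073 -0.091   0.011 ]
[ 0.45029759 -0.06214049  0.04640922] [ 0.50558039 -0.24526756  0.04868891] [ 0.11397186 -0.53421099 -0.03487262] grip [ 0.45321337 -0.0625799   0.05384596]
```

Request:
move_arm:
  moves: "0.037 0.001 -0.015 0 0 0 0;0.074 0.001 -0.03 0 0 0 0;0.111 0.002 -0.045 0 0 0 0;0.149 0.002 -0.06 0 0 0 0;0.177 0.003 -0.071 0 0 0 0;0.177 0.003 -0.071 0 0 0 0"

```text
time: 11.1
position: [0.4684, -0.0653, 0.0465]
tool_rot: [0.979, -0.077, -0.188, -0.013]
ft_force: [-1.7, 0.7, 1.1]
grip_width: 0.0216
grip_force: 57.9
```

Request:
move_arm:
  moves: "0.019 0 -0.007 0 0 0 0;0.028 0 -0.011 0 0 0 0;0.028 0 -0.011 0 0 0 0"

```text
time: 11.4
position: [0.4705, -0.0655, 0.0466]
tool_rot: [0.979, -0.077, -0.189, -0.014]
ft_force: [-2.7, 0.0, 1.3]
grip_width: 0.0216
grip_force: 57.9
```

```bash
python3 st.py
```

```text
s [285.8, 229.8] 160 [0.6117 0.0172 0.011 ]
s [318.6, 230.0] 144 [0.6374 0.126  0.011 ]
s [254.4, 234.4] 483 [ 0.6073 -0.091   0.011 ]
[ 0.47041077 -0.06546351  0.04659183] [-2.65191327  0.71777348  0.72202547] [ 0.1364786  -0.04801047 -0.01591397] grip [ 0.47335323 -0.06590931  0.05401768]
```

Request:
move_arm:
  moves: "-0.014 0 0.006 0 0 0 0;-0.033 0 -0.04 0 0 0 0;-0.05 0 -0.087 0 0 0 0;-0.07 0 -0.133 0 0 0 0;-0.107 0 -0.226 0 0 0 0;-0.144 0 -0.319 0 0 0 0;-0.2 0 -0.458 0 0 0 0;-0.256 0 -0.597 0 0 0 0;-0.312 0 -0.737 0 0 0 0;-0.35 0 -0.83 0 0 0 0;-0.36 0 -0.855 0 0 0 0;-0.36 0 -0.855 0 0 0 0"

```text
time: 12.7
position: [0.4691, -0.065, 0.1399]
tool_rot: [0.979, -0.077, -0.188, -0.013]
ft_force: [-1.2, -0.3, -2.8]
grip_width: 0.0214
grip_force: 57.9
```

```bash
sed -i 's/,.011)/,.011);Y=onz(c,ce,.1)/; s/X.round(4))/X.round(4),Y.round(4))/' st.py; python3 st.py; python3 - <<'E'
from h import *
s=snap('scene','s5');snap('wrist','w5')
cv2.imwrite('pics/s5c.png',cv2.resize(s['image'][140:260,220:420,::-1],None,fx=4,fy=4,interpolation=cv2.INTER_CUBIC))
E
```

```text
s [254.2, 216.8] 552 [ 0.5314 -0.0748  0.011 ] [ 0.6062 -0.0914  0.1   ]
s [318.7, 230.0] 143 [0.6375 0.1263 0.011 ] [0.7025 0.0913 0.1   ]
s [286.8, 229.7] 138 [0.6121 0.0206 0.011 ] [ 0.6794 -0.0047  0.1   ]
t [207.5, 168.3] 91 [0.6301 0.1283 0.011 ] [0.6088 0.1164 0.1   ]
[ 0.46852877 -0.06486126  0.13907023] [ 0.21559608  0.74226035 -2.45481179] [-0.02457328 -0.09409584  0.05731102] grip [ 0.47147729 -0.06530941  0.14649353]
```

```bash
cat > ph.py <<'E'
from h import *
from scipy.optimize import least_squares
np.set_printoptions(precision=4,suppress=True)
s=load('s0');t=load('t0')
base=np.array([.615,.4115,.012])
S=np.array([(125,75),(268,190),(290,440),(163,335)])/9+[380,138]
lens=np.array([193,196])/9+[380,138]
T=np.array([(119.2,129.)])
def ax(yaw):
    x=np.array([np.cos(yaw),np.sin(yaw),0]);y=np.array([-x[1],x[0],0]);e=np.radians(25)
    n=-x*np.cos(e)-np.array([0,0,1])*np.sin(e); up=np.cross(n,y)*1.; up=up if up[2]>0 else -up
    return x,y,n,up
def pts(v):
    x,y,n,up=ax(v[3]);L=v[:3];d=v[4]
    tp=L+up*d; bt=tp-up*.152; h=.0365
    return np.array([tp+y*h,tp-y*h,bt-y*h,bt+y*h])
def res(v):
    P=pts(v);x,y,n,up=ax(v[3])
    return np.r_[(proj(s,P)-S).ravel(),(proj(s,[v[:3]])-lens).ravel(),(proj(t,P[1:2])-T).ravel(),(v[:3]-base)@y/.003,(v[4]-.028)/.01]
for y0 in(60,90,120):
    r=least_squares(res,[.61,.37,.27,np.radians(y0),.03],loss='soft_l1')
    print(r.x,np.degrees(r.x[3]),r.cost,res(r.x).round(1))
v=r.x;x,y,n,up=ax(v[3]);print('shot',v[:3]+.18*n, 'lens-base along x',(v[:3]-base)@x, 'top corners in t',proj(t,pts(v)))
E
python3 ph.py
```

```text
[0.6196 0.3704 0.2656 1.71   0.0323] 97.9769054183395 4.737348154763928 [-0.4 -0.3 -1.4  1.4 -0.3  1.4  0.2 -1.1  0.3 -0.3 -2.  -1.   0.4  0.4]
[0.6196 0.3704 0.2656 1.71   0.0323] 97.97692689746863 4.737348154783425 [-0.4 -0.3 -1.4  1.4 -0.3  1.4  0.2 -1.1  0.3 -0.3 -2.  -1.   0.4  0.4]
[0.6196 0.3704 0.2656 1.71   0.0323] 97.97687997466797 4.737348154825604 [-0.4 -0.3 -1.4  1.4 -0.3  1.4  0.2 -1.1  0.3 -0.3 -2.  -1.   0.4  0.4]
shot [0.6423 0.2088 0.1895] lens-base along x -0.04137655753862339 top corners in t [[116.61   152.4881]
 [117.2431 127.9702]
 [110.7812 143.5639]
 [110.1846 165.7932]]
```

```bash
python3 - <<'E'
from h import *
def g(f): return cv2.cvtColor(load(f)['image'],cv2.COLOR_RGB2GRAY)
a=g('w2')[62:95,225:290]
for f in('w2','w3','w5'):
    m=cv2.matchTemplate(g(f)[50:110,210:305],a,cv2.TM_CCOEFF_NORMED);_,v,_,l=cv2.minMaxLoc(m);print(f,v,l)
p,M=cur();g0=p-.008*M[:,2];N=rot(8.7,22);gt=np.array([.510,.190,.232])
w=[]
for k in(1/3,2/3,1):
    w.append((tcp(g0+(gt-g0)*k,rot(-9+17.7*k,22)),rot(-9+17.7*k,22)))
plan(w)
E
```

```text
w2 1.0 (15, 12)
w3 0.5959967374801636 (15, 8)
w5 0.4168475866317749 (15, 11)
row [-0.113 -0.857 -0.265] [-0.023 -0.001 -0.061]
row [-0.031 -0.854 -0.296] [-0.025 -0.    -0.061]
row [ 0.051 -0.841 -0.329] [-0.025  0.    -0.061]
```

Request:
move_arm:
  moves: "-0.006 -0.04 -0.012 -0.001 0 -0.003 0;-0.017 -0.13 -0.04 -0.003 0 -0.009 0;-0.031 -0.23 -0.072 -0.006 0 -0.016 0;-0.045 -0.34 -0.106 -0.009 0 -0.024 0;-0.06 -0.45 -0.14 -0.012 0 -0.032 0;-0.074 -0.56 -0.174 -0.015 0 -0.04 0;-0.09 -0.67 -0.207 -0.018 0 -0.048 0;-0.1 -0.77 -0.238 -0.021 -0.001 -0.055 0;-0.11 -0.83 -0.257 -0.022 -0.001 -0.059 0;-0.113 -0.857 -0.265 -0.023 -0.001 -0.061 0"

```text
time: 13.9
position: [0.4818, 0.0206, 0.1682]
tool_rot: [0.981, -0.026, -0.19, -0.005]
ft_force: [-0.5, -0.9, -2.5]
grip_width: 0.0221
grip_force: 57.9
```

Request:
move_arm:
  moves: "-0.001 -0.04 -0.014 -0.001 0 -0.003 0;-0.004 -0.13 -0.045 -0.004 0 -0.009 0;-0.008 -0.23 -0.08 -0.007 0 -0.016 0;-0.012 -0.34 -0.118 -0.01 0 -0.024 0;-0.016 -0.45 -0.156 -0.013 0 -0.032 0;-0.02 -0.56 -0.194 -0.016 0 -0.04 0;-0.024 -0.67 -0.232 -0.02 0 -0.048 0;-0.028 -0.77 -0.267 -0.023 0 -0.055 0;-0.03 -0.83 -0.288 -0.024 0 -0.059 0;-0.031 -0.854 -0.296 -0.025 0 -0.061 0"

```text
time: 14.9
position: [0.4947, 0.1054, 0.1967]
tool_rot: [0.981, 0.025, -0.19, 0.005]
ft_force: [-0.3, 0.2, -2.8]
grip_width: 0.0214
grip_force: 57.9
```

```bash
sed -i 's/,.1)/,.155)/' st.py; python3 st.py; python3 - <<'E'
from h import *
p,M=cur();N=rot(8.7,22);gt=np.array([.510,.190,.232])
plan([(tcp(gt,N),N)])
E
```

```text
s [318.9, 200.8] 555 [0.5084 0.1734 0.011 ] [0.6328 0.1097 0.155 ]
s [318.6, 230.0] 142 [0.6374 0.126  0.011 ] [0.7426 0.0693 0.155 ]
s [285.8, 229.8] 160 [0.6117 0.0172 0.011 ] [ 0.7208 -0.0233  0.155 ]
t [217.8, 157.9] 125 [0.6703 0.0968 0.011 ] [0.6318 0.0806 0.155 ]
t [239.0, 177.2] 101 [0.6084 0.0168 0.011 ] [0.5761 0.0087 0.155 ]
[0.4944957  0.10488086 0.19652174] [ 0.08117984 -0.60185193 -2.63745917] [ 0.05867419 -0.11989437  0.00862115] grip [0.49748095 0.10503883 0.20394221]
row [ 0.05  -0.839 -0.324] [-0.024 -0.001 -0.061]
```

Request:
move_arm:
  moves: "0.002 -0.04 -0.015 -0.001 0 -0.003 0;0.007 -0.13 -0.05 -0.004 0 -0.009 0;0.013 -0.23 -0.089 -0.007 0 -0.016 0;0.02 -0.34 -0.13 -0.01 0 -0.024 0;0.026 -0.45 -0.173 -0.013 0 -0.032 0;0.033 -0.56 -0.215 -0.016 0 -0.04 0;0.04 -0.66 -0.255 -0.019 0 -0.048 0;0.045 -0.75 -0.29 -0.022 0 -0.055 0;0.048 -0.81 -0.313 -0.023 0 -0.059 0;0.05 -0.84 -0.324 -0.024 0 -0.061 0;0.05 -0.84 -0.324 -0.024 0 -0.061 0;0.05 -0.84 -0.324 -0.024 0 -0.061 0"

```text
time: 16.2
position: [0.507, 0.1891, 0.2245]
tool_rot: [0.979, 0.074, -0.19, 0.015]
ft_force: [0.9, 0.3, -3.0]
grip_width: 0.0216
grip_force: 57.9
```

```bash
sed -i 's/,.155)/,.195)/' st.py; python3 st.py; python3 - <<'E'
from h import *
s=snap('scene','s6');t=snap('top','t6')
o=np.zeros((600,800,3),np.uint8)
o[:600,:540]=cv2.resize(s['image'][135:235,330:420,::-1],(540,600),interpolation=cv2.INTER_CUBIC)
o[:400,540:]=cv2.resize(t['image'][110:210,90:155,::-1],(260,400),interpolation=cv2.INTER_CUBIC)
cv2.imwrite('pics/f.png',o)
E
```

```text
s [350.9, 192.2] 563 [0.4929 0.3069 0.011 ] [0.6548 0.2002 0.195 ]
s [318.7, 230.0] 143 [0.6375 0.1263 0.011 ] [0.7719 0.0539 0.195 ]
s [285.8, 229.8] 160 [0.6117 0.0172 0.011 ] [ 0.7511 -0.0345  0.195 ]
t [183.3, 148.5] 273 [0.6936 0.221  0.011 ] [0.6414 0.1843 0.195 ]
t [207.2, 168.7] 102 [0.6286 0.1292 0.011 ] [0.5848 0.1044 0.195 ]
t [238.3, 177.4] 116 [0.6075 0.0191 0.011 ] [0.5663 0.0085 0.195 ]
[0.50700167 0.18895826 0.22444221] [ 0.09174696  0.17319732 -1.97318394] [ 0.04693673 -0.13509487 -0.00254581] grip [0.50996142 0.18941303 0.23186063]
```

View pics/f.png

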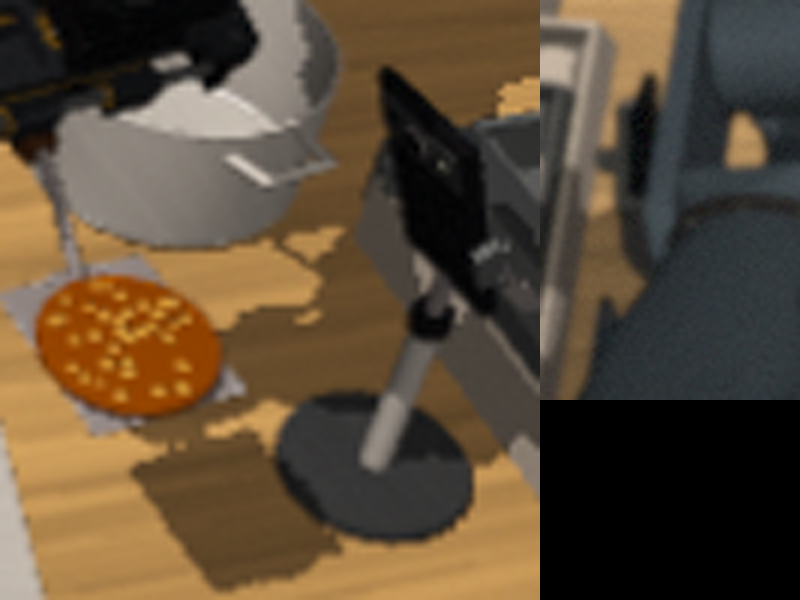

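```bash
python3 - <<'E'
from h import *
from scipy.optimize import least_squares
np.set_printoptions(precision=4,suppress=True)
s=load('s6');p,M=cur();g=p-.008*M[:,2]
P=np.array([[-.0525,.045,.002],[-.0525,-.045,.002],[.0525,-.045,.002],[.0525,.045,.002]])
uv=np.array([(5,295),(150,258),(243,390),(100,432)])/6+[330,135]
uv=uv[[1,0,3,2]]  # +y side is image right
for pit in(0,-3,-6,-9):
    Rt=R.from_euler('ZYX',[8.2,-pit,0],degrees=True).as_matrix();X=P@Rt.T+g+Rt@[.1275,0,-.05]
    d=proj(s,X)-uv; print(pit,d.ravel(),'rms after shift',(d-d.mean(0)).std())
    m=g+Rt@[.134,0,-.0425];print('  brittle mid',m, 'err px top centre', proj(s,[m+[0,0,.0055]])-[350.9,192.2])
c=load('s6');m=cv2.inRange(cv2.cvtColor(c['image'],cv2.COLOR_RGB2HSV),(5,150,80),(25,255,255))
m=cv2.morphologyEx(m,cv2.MORPH_OPEN,np.ones((3,3)))
m[:180]=0;m[206:]=0;m[:,:335]=0;m[:,368:]=0
k,_=cv2.findContours(m,0,1);k=max(k,key=cv2.contourArea);print('ell',cv2.fitEllipse(k))
th=np.linspace(0,2*np.pi,60)
for pit in(0,-3,-6,-9):
    Rt=R.from_euler('ZYX',[8.2,-pit,0],degrees=True).as_matrix()
    X=g+Rt@[.134,0,-.037]+(np.c_[.048*np.cos(th),.048*np.sin(th),0*th]@Rt.T)
    print(pit,cv2.fitEllipse(proj(s,X).astype(np.float32)))
E
```

```text
0 [-1.5076 -2.0334 -1.6668 -1.3827 -0.3096 -1.3781  1.2697 -2.1489] rms after shift 0.8692768280397976
  brittle mid [0.6426 0.2086 0.1894] err px top centre [[ 0.9429 -3.1462]]
-3 [-2.1603 -1.6758 -2.2421 -1.043  -1.3363  0.0921  0.0788 -0.6546] rms after shift 0.7998939359197406
  brittle mid [0.6403 0.2082 0.1825] err px top centre [[ 0.1117 -2.0702]]
-6 [-2.8323 -1.3914 -2.837  -0.7781 -2.4212  1.3938 -1.1711  0.6761] rms after shift 0.9218459656541766
  brittle mid [0.6375 0.2078 0.1756] err px top centre [[-0.763  -1.1138]]
-9 [-3.5213 -1.1802 -3.4496 -0.588  -3.5594  2.5266 -2.4747  1.8426] rms after shift 1.1530682860634667
  brittle mid [0.6344 0.2074 0.169 ] err px top centre [[-1.6778 -0.278 ]]
ell ((351.1619873046875, 192.32077026367188), (22.333332061767578, 31.784561157226562), 102.58439636230469)
0 ((351.90399169921875, 189.3891143798828), (21.293062210083008, 31.938913345336914), 103.7042236328125)
-3 ((351.10272216796875, 190.52381896972656), (22.11720848083496, 31.73578453063965), 106.28865051269531)
-6 ((350.2560119628906, 191.5380859375), (22.862585067749023, 31.527225494384766), 109.04853820800781)
-9 ((349.367431640625, 192.43093872070312), (23.529760360717773, 31.313302993774414), 112.00727844238281)
```

Request:
move_arm:
  moves: "0 0 0 0 0.004 0 0;0 0 0 0 0.01 0 0;0 0 0 0 0.017 0 0;0 0 0 0 0.023 0 0;0 0 0 0 0.026 0 0;0 0 0 0 0.026 0 0;0 0 0 0 0.026 0 0;0 0 0 0 0.026 0 0;0 0 0 0 0.026 0 0"

```text
time: 17.3
position: [0.5072, 0.1894, 0.2245]
tool_rot: [0.983, 0.075, -0.17, 0.013]
ft_force: [0.8, -0.0, -1.7]
grip_width: 0.0215
grip_force: 57.9
```

```bash
python3 st.py; python3 -c "
from rig import robot
print(robot.hand_in())"
```

```text
s [351.8, 191.3] 547 [0.4892 0.3121 0.011 ] [0.6518 0.2044 0.195 ]
s [318.6, 230.0] 144 [0.6374 0.126  0.011 ] [0.7719 0.0536 0.195 ]
s [285.8, 229.8] 160 [0.6117 0.0172 0.011 ] [ 0.7511 -0.0345  0.195 ]
t [182.9, 147.1] 270 [0.6986 0.223  0.011 ] [0.6457 0.1861 0.195 ]
t [207.2, 168.7] 103 [0.6286 0.1292 0.011 ] [0.5848 0.1044 0.195 ]
t [238.4, 177.3] 117 [0.6078 0.0188 0.011 ] [0.5667 0.0082 0.195 ]
[0.50715052 0.18942924 0.22454718] [-0.56045301  0.06643041 -2.36063306] [ 0.03321836 -0.01737483 -0.01861598] grip [0.50980429 0.18983739 0.23208316]
the job is handed in; nothing more can be done
None
```

The job is handed in at about 17 s of the 54 s allowed, with no verdict returned: the round brittle lies on the turner's blade at my estimate of the point 180 mm out from the lens, level to within a few degrees, the handle across the view and still gripped.

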